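# Put the weighing set away in its fitted cases

### The job

The weighing check is finished: put the four pieces of the weighing set (covered dish, brass weight, amber vial with the white cap, small steel weight) that stand on the front of the bench back into the four white case bases, each in the one whose blue seat is made for its size, upright and fully down on the floor of the seat. Keep the pieces upright all the way, set them down rather than dropping them, and leave the timer and the tweezers where they lie.

Things in the scene. Friction and masses are not known exactly. Their poses are not given: they have to be found in the camera images.
- dish_mid (a point): the covered clear plastic dish, 30 g, lying flat: its base is 56 mm in diameter, its lid, from 6 mm above the foot to the top, 60 mm; 16 mm tall in all; grip it across the lid. Loose, on the front of the bench (mass up to 20 % either way). The point is its centre, 8 mm above its foot; z is its own upright axis
- dish_seat (a point): the largest of the four open case bases, white plastic, round, 83 mm in outer diameter, its rim 10 mm above the bench, fixed; a blue-lined seat in its top, 6 mm deep: 71 mm wide at the mouth, narrowing as a cone over the upper 4.5 mm to a straight bore 62 mm wide and 1.5 mm deep with a flat floor. The point is the centre of that floor, 4 mm above the bench. It is the seat for the dish
- brass_weight_mid (a point): the brass-yellow weight, 500 g, standing: a round body 38 mm in diameter from its foot up to 30 mm, narrowing above that to a small round knob, 48 mm tall in all; grip the straight body, not the knob. Loose, on the front of the bench (mass up to 20 % either way). The point is its centre, 24 mm above its foot; z is its own upright axis
- brass_weight_seat (a point): the second largest of the four open case bases, white plastic, round, 70 mm in outer diameter, its rim 18 mm above the bench, fixed; a blue-lined seat in its top, 12 mm deep: 58 mm wide at the mouth, narrowing as a cone over the upper 8 mm to a straight bore 46 mm wide and 4 mm deep with a flat floor. The point is the centre of that floor, 6 mm above the bench. It is the seat for the brass weight
- vial_mid (a point): the amber glass vial with a white cap, 30 g, standing: 27 mm in diameter from its foot up to 50 mm, 58 mm tall in all; grip it round the glass. Loose, on the front of the bench (mass up to 20 % either way). The point is its centre, 29 mm above its foot; z is its own upright axis
- vial_seat (a point): the second smallest of the four open case bases, white plastic, round, 56 mm in outer diameter, its rim 19 mm above the bench, fixed; a blue-lined seat in its top, 13 mm deep: 44 mm wide at the mouth, narrowing as a cone over the upper 8 mm to a straight bore 33 mm wide and 5 mm deep with a flat floor. The point is the centre of that floor, 6 mm above the bench. It is the seat for the vial
- steel_weight_mid (a point): the small grey steel weight, 50 g, standing: a round body 20 mm in diameter from its foot up to 15 mm, narrowing above that to a small round knob, 25 mm tall in all; grip the straight body, not the knob. Loose, on the front of the bench (mass up to 20 % either way). The point is its centre, 12.5 mm above its foot; z is its own upright axis
- steel_weight_seat (a point): the smallest of the four open case bases, white plastic, round, 44.4 mm in outer diameter, its rim 13 mm above the bench, fixed; a blue-lined seat in its top, 7 mm deep: 32.4 mm wide at the mouth, narrowing as a cone over the upper 5 mm to a straight bore 24 mm wide and 2 mm deep with a flat floor. The point is the centre of that floor, 6 mm above the bench. It is the seat for the small steel weight
- timer_mid (a point): a bystander: white timer lying flat, 69 x 69 x 17 mm, loose; the point is its centre, 8 mm above the bench
- tweezers_mid (a point): a bystander: steel tweezers lying flat, 42 x 117 x 9 mm, loose, long side about along y; the point is its centre, 4 mm above the bench
- water_bath: furniture, fixed: a steel water bath 0.42 m tall behind the row of case bases; it fills x from 0.60 to 0.97 m and y from -0.10 to 0.38 m, a drain spout on that right side reaches y = -0.14 m at x = 0.67 m, and two control knobs (110 to 155 mm up) reach forward to x = 0.58 m. Keep clear of it. Origin under its middle

How it is judged (in metres and radians):
At the end, for the whole second after the job is handed in: Each piece stands in the seat made for it: within 8 mm of the seat's centre, its foot no more than 3 mm above the seat's floor, leaning less than 7 degrees, and at rest (horizontal distance between dish_mid and dish_seat below 0.008 m and z of dish_mid in the frame of dish_seat below 0.011 m and angle between each of dish_mid, brass_weight_mid, vial_mid, steel_weight_mid's own z axis and vertical below 0.12 rad and horizontal distance between brass_weight_mid and brass_weight_seat below 0.008 m and z of brass_weight_mid in the frame of brass_weight_seat below 0.027 m and horizontal distance between vial_mid and vial_seat below 0.008 m and z of vial_mid in the frame of vial_seat below 0.032 m and horizontal distance between steel_weight_mid and steel_weight_seat below 0.008 m and z of steel_weight_mid in the frame of steel_weight_seat below 0.0155 m and linear speed of each of dish, brass_weight, vial, steel_weight below 0.02 m/s); the robot touches nothing.
It fails at once if a piece is tipped over or laid on its side (leans more than 45 degrees) (angle between any of dish_mid, brass_weight_mid, vial_mid, steel_weight_mid's own z axis and vertical above 0.785 rad).
It fails at once if the timer is pushed more than 2 cm (distance of timer_mid from where it was at the start of the episode above 0.02 m).
It fails at once if the tweezers are pushed more than 2 cm (distance of tweezers_mid from where it was at the start of the episode above 0.02 m).
It fails at once if a piece is dropped or thrown (moves faster than 0.6 m/s, a fall of about 2 cm, while the fingers do not hold it) ((linear speed of dish above 0.6 m/s and contact force between the fingers and dish below 0.1 N) or (linear speed of brass_weight above 0.6 m/s and contact force between the fingers and brass_weight below 0.1 N) or (linear speed of vial above 0.6 m/s and contact force between the fingers and vial below 0.1 N) or (linear speed of steel_weight above 0.6 m/s and contact force between the fingers and steel_weight below 0.1 N)).
It also fails if it takes over 112 s, if anything falls off the work surface, if the arm or the gripper's body presses on something with over 40 N, if the wrist force passes 120 N, or if a joint passes its speed limit or range.

### The arm

A 6-joint arm with a two-finger parallel gripper is mounted at the origin on a cart in front of the work surface, level with it; the furniture and walls round the work are solid. World frame = base frame: x ahead of the robot, y to its left, z up, the work surface at z = 0. Lengths are in m, angles in degrees, forces in N, time in s.
With the tool pointing down it reaches from about 0.375 to 0.9 m from the base axis. Payload 3.1 kg.
Tool frame: the origin (TCP) lies at the very end of the fingers, on their centre line; the grasp point (between the pads) lies 19 mm behind it (grasp_offset is the distance from the TCP to the grasp point, in m); z points along the fingers, y is the direction in which the jaws open and shut (so a half turn about z gives the same grasp; the last joint's range is limited). The gripper opens to 87 mm and grips with 3 to 60 N. Pads are 19 mm wide; open, the fingers measure 117 mm over their backs; the gripper's body (75 mm by 190 mm) begins 51 mm behind the grasp point.
Start: joints at [54.975, 30.224, 82.088, -0, 67.689, -10.227], TCP at [0.262, 0.567, 0.199] pointing down, gripper open.
Joint ranges: [-176.69, 176.69], [-43.24, 126.21], [12.49, 139.97], [-82, 262], [0, 151.66], [-163.58, 163.58]. Speed limits (degrees/s): [159.86, 159.86, 180, 180, 180, 180].

### API

Orientations are given as a 3x3 rotation matrix whose columns are the frame's x, y, z axes.
In Python, from rig import * gives the robot as it stands. The module is installed in compiled form; this text tells all that it offers.
- The arm moves only by the tool play_rows, never from a script. Its argument "plan" is a list that holds one entry, the list of rows, each a list of 7 numbers: the shift along the world's x, y, z each as a share of 5 cm, from -1 to 1, then the turn, a rotation vector about the world's x, y, z each as a share of pi rad, from -1 to 1, then the gripper's target within -1 to 1 (fully open at 1, half-way at 0, shut at -1). A call has 1 to 12 rows; each row shifts and turns the commanded pose from where the row before left it; what a row does not reach is not made up. A row lasts 1/10 s, in which the tool goes at most 50 mm and 8.59 degrees, less where a joint would pass 70% of its speed; a pose out of reach is approached as far as the arm can. A call with a number of a shift or a turn outside -1 to 1 is refused whole. A call with a gripper value outside its range is refused whole. The fingers move at their own pace and stop on an object; the grip force is fixed at half the most. Time passes only in rows, so rows that do not move let the fingers close. It gives the time, the measured TCP pose, the force and the opening at its end, in the units of the state.
- read_state(): the state, without advancing time (a new reading comes with each control period).
- capture(name): name is "side" or "top"; returns the picture (480x640x3 uint8, red, green, blue); there is no depth.
- camera_params(name): a dict with "intrinsics" (3x3 intrinsics, pixels), "k1" (the pictures are not rectified: a ray, as slopes to the right and down, at radius r is drawn at 1 + k1 r^2 times it, then the intrinsics apply), "R" (3x3) and "t" (3): a world point X has camera coordinates R X + t. Camera axes: x right, y down, z forward; pixel columns grow to the right and rows downward; lengths in m; the calibration is good to about 2 mm. A picture is of the moment at which its call begins. camera_params takes no time and is no camera call.
- hand_in(): hands the job in, once; it reports no verdict.
The state is a dict: "time_s": time; "joint_positions": joint angles; "qvel": joint speeds; "tau": joint torques, N m; "position": TCP position; "tcp_rot": TCP orientation; "force": force on the tool from outside, world axes, zero at the start; "moment": the same for the moment, N m; "opening": opening from 0.0 (shut) to 1.0 (fully open).
Only numpy, scipy, OpenCV 4.12 (cv2) and the standard library are available. Lean on these libraries where they do the work, as an engineer would, in place of code of your own. Each camera call takes 0.05 s, during which the arm holds its last target. There are 200 camera calls.

## Working session

There is one attempt and no reset: what is moved stays moved. The work goes in short steps, Python scripts to look and compute and a tool call to move; the robot and the scene stay as the last step left them, time stands still between calls to the robot, and variables do not carry over. Pictures are saved under pics/ and viewed, about 12 in all and at most 16, crops included, and the job is handed in when it is done.

Besides the shell and the picture viewer there is one more tool, called after ">>>" by a JSON object that holds its "name" and its "arguments", one argument or row to a line. play_rows: Moves the arm, as the interface text tells. Its arguments: {"type":"object","properties":{"plan":{"type":"array"}},"required":["plan"]}

```bash
mkdir -p pics
python3 - <<'E'
from rig import *
import cv2,numpy as np
for n in("top","side"):
    p=camera_params(n); print(n,p)
    cv2.imwrite(f"pics/{n}0.png",capture(n)[:,:,::-1])
s=read_state(); print(s["time_s"],s["position"],s["tcp_rot"],s["opening"],s["force"])
E
```

```text
top {'intrinsics': array([[505.67418959,   0.        , 327.78771376],
       [  0.        , 505.67418959, 244.05974092],
       [  0.        ,   0.        ,   1.        ]]), 'k1': 0.020535881395660725, 'R': array([[-0.0088709 , -0.99994833, -0.00496369],
       [-0.98206169,  0.00964699, -0.18831296],
       [ 0.18835112,  0.00320415, -0.98209653]]), 't': array([-0.05859713,  0.56573988,  1.11570774])}
side {'intrinsics': array([[443.9524601 ,   0.        , 316.77146357],
       [  0.        , 443.9524601 , 242.48098782],
       [  0.        ,   0.        ,   1.        ]]), 'k1': -0.080982210427392, 'R': array([[-0.86135785, -0.50792406, -0.00870683],
       [-0.44407003,  0.76117412, -0.47266878],
       [ 0.24670726, -0.40327052, -0.88119715]]), 't': array([0.47813581, 0.3065999 , 0.88335554])}
0.1 [0.26171113 0.56680672 0.19847273] [[-9.07762023e-01  4.19484052e-01 -1.11336956e-03]
 [ 4.19485382e-01  9.07760734e-01 -1.56996695e-03]
 [ 3.52097069e-04 -1.89219863e-03 -9.99998148e-01]] 1.0004228218120927 [-0.04678359 -0.423995    0.25025572]
```

View pics/top0.png

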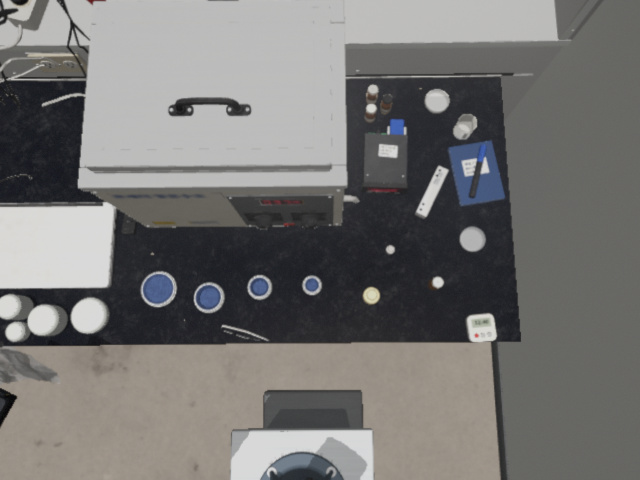

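View pics/side0.png

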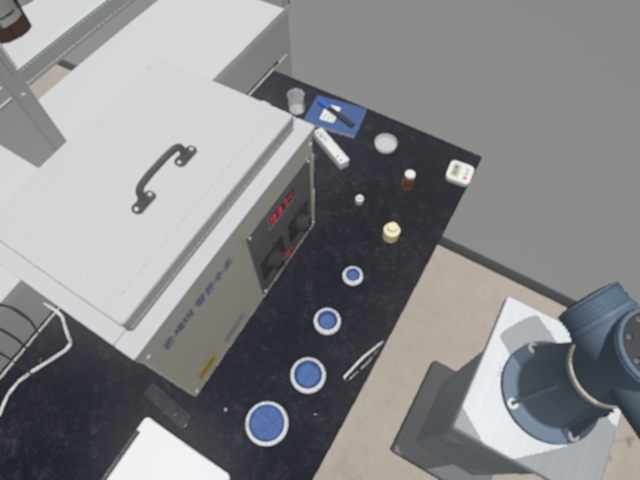

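The top view shows the dish near (472,238), steel weight (390,250), vial (437,283) and brass weight (371,296). The seats run left to right: dish (158,289), brass (209,297), vial (260,287), steel (312,285). The timer is at (481,328) and the tweezers at (245,333). The side view shows the same layout unobstructed.

```bash
cat > h.py <<'E'
from rig import *
import cv2,numpy as np
def ray(n,uv):
    p=camera_params(n);K=p["intrinsics"];d=np.array([(uv[0]-K[0,2])/K[0,0],(uv[1]-K[1,2])/K[1,1]])
    s=d.copy()
    for _ in range(20): s=d/(1+p["k1"]*(s@s))
    R=p["R"];return -R.T@p["t"],R.T@np.array([*s,1])
def onz(n,uv,z):
    o,v=ray(n,uv);return (o+v*(z-o[2])/v[2])[:2]
def proj(n,X):
    p=camera_params(n);c=p["R"]@np.asarray(X,float)+p["t"];s=c[:2]/c[2];s=s*(1+p["k1"]*(s@s));K=p["intrinsics"]
    return np.array([K[0,0]*s[0]+K[0,2],K[1,1]*s[1]+K[1,2]])
def blob(img,c,w,kind):
    x0,y0=int(c[0]-w),int(c[1]-w);cr=img[y0:y0+2*w,x0:x0+2*w].astype(int)
    if kind=="blue": m=(cr[...,2]-cr[...,0]>40)
    else: m=(cr.max(2)>65)
    m=cv2.morphologyEx(m.astype(np.uint8),cv2.MORPH_CLOSE,np.ones((3,3)))
    n,l,s,ce=cv2.connectedComponentsWithStats(m)
    if n<2: return None
    i=1+np.argmin([np.hypot(*(ce[k]-w)) - s[k,4]*.02 for k in range(1,n)])
    cs,_=cv2.findContours((l==i).astype(np.uint8),cv2.RETR_EXTERNAL,cv2.CHAIN_APPROX_NONE)
    h=cv2.convexHull(max(cs,key=cv2.contourArea)); f=np.zeros(m.shape,np.uint8);cv2.fillPoly(f,[h],1)
    ys,xs=np.nonzero(f);return np.array([x0+xs.mean(),y0+ys.mean()]),(xs.max()-xs.min()+1,ys.max()-ys.min()+1),h+[x0,y0]
E
cat > m.py <<'E'
from h import *
T={"dish":((472,238),(386,144),.008,"o"),"brass":((371,296),(391,232),.022,"o"),"vial":((437,283),(409,180),.029,"o"),"steel":((390,250),(359,200),.012,"o"),
"dish_s":((158,289),(267,424),.010,"blue"),"brass_s":((209,297),(308,375),.018,"blue"),"vial_s":((260,287),(327,321),.019,"blue"),"steel_s":((312,285),(352,276),.013,"blue")}
im={n:capture(n) for n in("top","side")};vis={n:cv2.resize(im[n],None,fx=4,fy=4)for n in im};tiles=[]
for k,(a,b,z,kind) in T.items():
    r=[];t=[]
    for n,c in(("top",a),("side",b)):
        q=blob(im[n],c,28 if kind=="blue" else 19,kind); r.append(onz(n,q[0],z)); print(k,n,q[0].round(1),q[1],r[-1].round(4))
        v=vis[n];cv2.polylines(v,[q[2]*4+2],True,(255,0,0),1);x,y=int(c[0]*4),int(c[1]*4);t.append(cv2.resize(v[y-100:y+100,x-100:x+100],(190,190)))
    tiles.append(np.vstack(t))
cv2.imwrite("pics/m.png",np.vstack([np.hstack(tiles[:4]),np.hstack(tiles[4:])])[:,:,::-1])
E
python3 m.py; python3 -c "
import cv2;i=cv2.imread('pics/m.png');cv2.imwrite('pics/m2.png',cv2.resize(i,None,fx=.78,fy=.78))"
```

```text
dish top [472.1 238.6] (np.int64(27), np.int64(26)) [ 0.5838 -0.4103]
dish side [384. 143.] (np.int64(32), np.int64(23)) [ 0.5854 -0.4071]
brass top [370.9 295.2] (np.int64(19), np.int64(19)) [ 0.4489 -0.1632]
brass side [391.  232.1] (np.int64(20), np.int64(23)) [ 0.4472 -0.1603]
vial top [437.1 282.1] (np.int64(14), np.int64(13)) [ 0.4774 -0.3169]
vial side [408.  178.7] (np.int64(16), np.int64(23)) [ 0.4767 -0.3161]
steel top [389.7 249.4] (np.int64(10), np.int64(10)) [ 0.5586 -0.2114]
steel side [358.8 199.1] (np.int64(11), np.int64(13)) [ 0.5585 -0.2104]
dish_s top [157.8 288.3] (np.int64(29), np.int64(28)) [0.4711 0.3382]
dish_s side [266.1 422.5] (np.int64(35), np.int64(36)) [0.4698 0.3391]
brass_s top [207.9 296.6] (np.int64(23), np.int64(22)) [0.4497 0.2175]
brass_s side [307.4 373.7] (np.int64(26), np.int64(27)) [0.4482 0.2181]
vial_s top [259.4 286.3] (np.int64(16), np.int64(16)) [0.4725 0.0974]
vial_s side [326.9 319.4] (np.int64(19), np.int64(18)) [0.4714 0.0991]
steel_s top [311.4 284.5] (np.int64(12), np.int64(12)) [ 0.4762 -0.0244]
steel_s side [352.4 274. ] (np.int64(12), np.int64(11)) [ 0.4759 -0.0237]
```

View pics/m2.png

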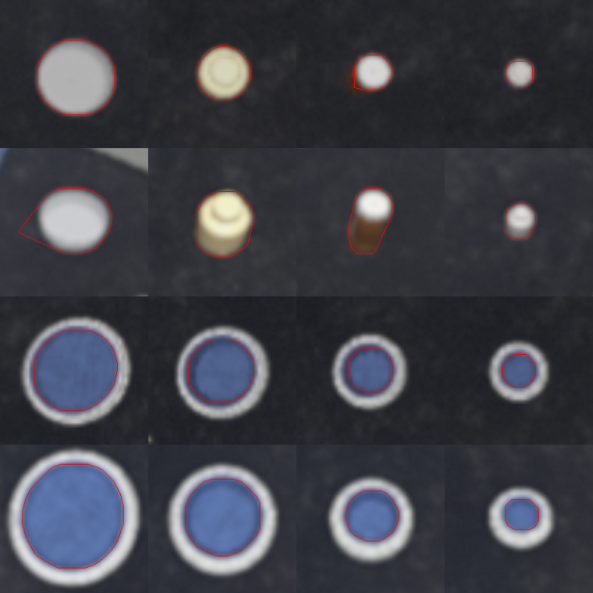

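The crops show clean outlines for brass and steel. The side outline of the dish has a spur, the top outline of the vial is mostly its cap, and the blue contours miss a crescent. I'll re-measure the seats from their outer discs, and the vial cap and dish by brightness.

Run:
```python
from h import *
im={n:cv2.imread(f"pics/{n}0.png")[:,:,::-1] for n in("top","side")}
def cen(n,c,w,th):
    x0,y0=int(c[0]-w),int(c[1]-w);g=im[n][y0:y0+2*w,x0:x0+2*w].max(2)
    m=(g>th).astype(np.uint8);k,l,s,ce=cv2.connectedComponentsWithStats(m);i=1+np.argmax(s[1:,4])
    cs,_=cv2.findContours((l==i).astype(np.uint8),cv2.RETR_EXTERNAL,cv2.CHAIN_APPROX_NONE);f=np.zeros(m.shape,np.uint8);cv2.fillPoly(f,cs,1)
    ys,xs=np.nonzero(f);return np.array([x0+xs.mean(),y0+ys.mean()]),(xs.max()-xs.min()+1,ys.max()-ys.min()+1)
for k,a,b,z,w,th in(("dish_s",(158,289),(267,424),.005,26,90),("brass_s",(209,297),(308,375),.009,22,90),("vial_s",(260,287),(327,321),.010,19,90),("steel_s",(312,285),(352,276),.007,15,90),
 ("vialcap",(437,283),(409,174),.054,9,130),("dish",(472,238),(386,144),.008,17,110)):
    for n,c in(("top",a),("side",b)):
        q,s=cen(n,c,w,th);print(k,n,q.round(1),s,onz(n,q,z).round(4))
```

```text
dish_s top [158.3 288.7] (np.int64(37), np.int64(37)) [0.4707 0.3387]
dish_s side [266.4 423.3] (np.int64(45), np.int64(47)) [0.4692 0.34  ]
brass_s top [208.6 297.2] (np.int64(31), np.int64(31)) [0.449  0.2179]
brass_s side [307.6 374.9] (np.int64(37), np.int64(38)) [0.4479 0.2185]
vial_s top [259.2 286.9] (np.int64(25), np.int64(25)) [0.4722 0.0992]
vial_s side [326.9 320.9] (np.int64(29), np.int64(29)) [0.4712 0.0994]
steel_s top [311.6 284.8] (np.int64(20), np.int64(20)) [ 0.4761 -0.0244]
steel_s side [352.4 275.3] (np.int64(22), np.int64(21)) [ 0.4753 -0.0236]
vialcap top [437.7 281.9] (np.int64(11), np.int64(11)) [ 0.475 -0.313]
vialcap side [409.8 173.7] (np.int64(11), np.int64(11)) [ 0.475  -0.3129]
dish top [472.  238.8] (np.int64(26), np.int64(25)) [ 0.5834 -0.4102]
dish side [385.3 142.7] (np.int64(24), np.int64(21)) [ 0.5829 -0.41  ]
```

>>> {"name": "play_rows", "arguments": {
  "plan": [
    [[0.1,-0.9,0,0,0,0.046,1],[0.2,-0.9,0,0,0,0.046,1],[0.4,-0.9,0,0,0,0.046,1],[0.5,-0.9,0,0,0,0,1],[0.5,-0.9,0,0,0,0,1],[0.5,-0.9,0,0,0,0,1],[0.4,-0.9,0,0,0,0,1],[0.3,-0.9,0,0,0,0,1],[0.3,-0.9,0,0,0,0,1],[0.2,-0.9,0,0,0,0,1],[0,-0.9,0,0,0,0,1],[0,-0.9,0,0,0,0,1]]
  ]
}}

```text
time_s: 1.4
position: [0.4292, 0.0316, 0.1994]
tcp_rot: [[-1.0, 0.006, 0.0], [0.006, 1.0, -0.0], [-0.0, -0.0, -1.0]]
force: [1.2, 0.3, 1.1]
opening: 0.999
```

>>> {"name": "play_rows", "arguments": {
  "plan": [
    [[0.08,-0.76,-0.4,0,0,0,1],[0.08,-0.76,-0.4,0,0,0,1],[0.08,-0.76,-0.4,0,0,0,1],[0.08,-0.76,-0.4,0,0,0,1],[0,-0.7,-0.4,0,0,0,1],[0,0,0,0,0,0,1],[0,0,0,0,0,0,1]]
  ]
}}

```text
time_s: 2.1
position: [0.4445, -0.1538, 0.0988]
tcp_rot: [[-1.0, 0.009, -0.002], [0.009, 1.0, 0.001], [0.002, 0.001, -1.0]]
force: [0.2, 1.5, -0.2]
opening: 1.002
```

>>> {"name": "play_rows", "arguments": {
  "plan": [
    [[0.07,-0.16,0,0,0,0,1],[0,0,0,0,0,0,1],[0,0,0,0,0,0,1]]
  ]
}}

```text
time_s: 2.4
position: [0.4491, -0.161, 0.1]
tcp_rot: [[-1.0, 0.005, 0.001], [0.005, 1.0, -0.001], [-0.001, -0.001, -1.0]]
force: [0.3, -0.2, 0.3]
opening: 0.999
```

Run:
```python
from h import *
t=capture("top")[230:360,300:460];s=capture("side")[130:260,320:480]
cv2.imwrite("pics/b1.png",cv2.resize(np.hstack([t,s]),(800,325))[:,:,::-1]);print(read_state()["position"],read_state()["qvel"].round(2) if hasattr(read_state()["qvel"],'round') else '')
```

```text
[ 0.44875057 -0.1608769   0.09984356] [-0.19  0.17  0.09 -0.05 -0.15 -0.03]
```

View pics/b1.png

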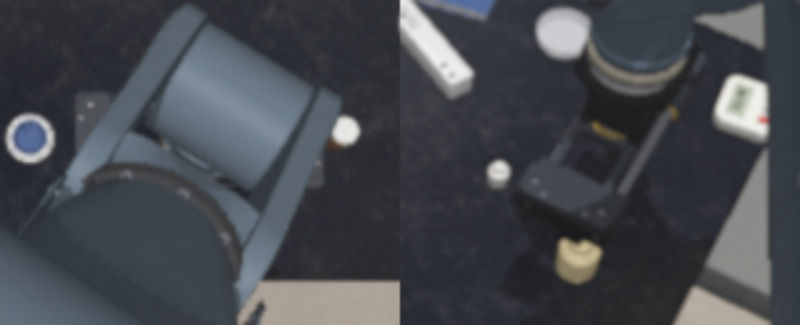

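The gripper body lies along y with the jaws straddling the brass weight (about (178,260) in the right half), and nothing is touching. I'll descend and grip.

>>> {"name": "play_rows", "arguments": {
  "plan": [
    [[0,-0.02,-0.42,0,0,0,1],[0,0,-0.42,0,0,0,1],[0,0,-0.42,0,0,0,1],[0,0,-0.42,0,0,0,1],[0,0,0,0,0,0,1],[0,0,0,0,0,0,-1],[0,0,0,0,0,0,-1],[0,0,0,0,0,0,-1],[0,0,0,0,0,0,-1],[0,0,0,0,0,0,-1],[0,0,0,0,0,0,-1]]
  ]
}}

```text
time_s: 3.6
position: [0.4488, -0.1626, 0.0157]
tcp_rot: [[-1.0, 0.006, 0.001], [0.006, 1.0, -0.0], [-0.001, -0.0, -1.0]]
force: [-0.5, 0.1, 0.3]
opening: 0.542
```

>>> {"name": "play_rows", "arguments": {
  "plan": [
    [[0,0,0,0,0,0,-1],[0,0,0,0,0,0,-1],[0,0,0,0,0,0,-1],[0,0,0,0,0,0,-1],[0,0,0.1,0,0,0,-1],[0,0,0.2,0,0,0,-1],[0,0,0.3,0,0,0,-1],[0,0,0.3,0,0,0,-1],[0,0,0.3,0,0,0,-1],[0,0,0.2,0,0,0,-1],[0,0,0,0,0,0,-1]]
  ]
}}

```text
time_s: 4.7
position: [0.4494, -0.1631, 0.0868]
tcp_rot: [[-1.0, 0.006, 0.003], [0.006, 1.0, -0.002], [-0.003, -0.002, -1.0]]
force: [0.6, -0.5, -5.4]
opening: 0.293
```

Run:
```python
from h import *
s=capture("side");u=proj("side",read_state()["position"]).astype(int);print(u,read_state()["opening"])
s=s[u[1]-50:u[1]+40,u[0]-60:u[0]+60]
cv2.imwrite("pics/b2.png",cv2.resize(s,(720,540),interpolation=cv2.INTER_CUBIC)[:,:,::-1])
```

```text
[394 216] 0.29147932141689287
```

View pics/b2.png

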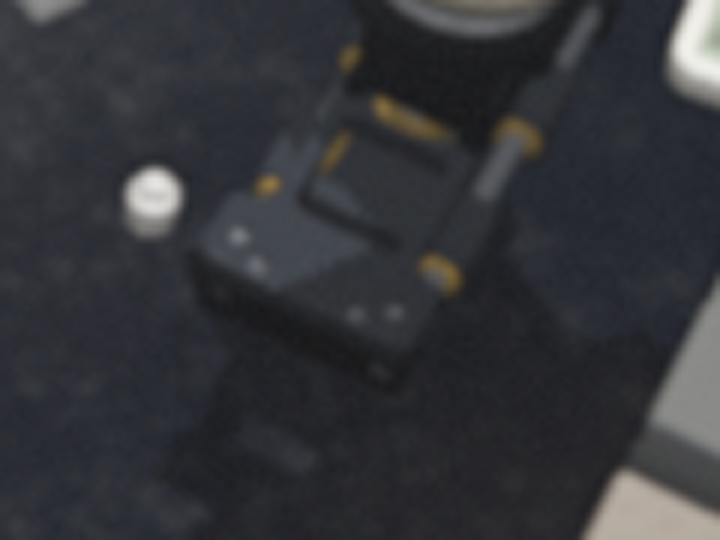

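The body of the gripper hides the brass weight here, and the opening (0.29) is smaller than the 0.44 I expected. I'll lower it gently back toward the bench to find the foot height by force.

>>> {"name": "play_rows", "arguments": {
  "plan": [
    [[0,0,-0.2,0,0,0,-1],[0,0,-0.2,0,0,0,-1],[0,0,-0.1,0,0,0,-1],[0,0,-0.1,0,0,0,-1],[0,0,0,0,0,0,-1],[0,0,0,0,0,0,-1]]
  ]
}}

```text
time_s: 5.35
position: [0.4485, -0.1625, 0.055]
tcp_rot: [[-1.0, 0.006, -0.001], [0.006, 1.0, 0.0], [0.001, 0.0, -1.0]]
force: [0.8, -0.1, -4.7]
opening: 0.287
```

>>> {"name": "play_rows", "arguments": {
  "plan": [
    [[0,0,-0.1,0,0,0,-1],[0,0,-0.1,0,0,0,-1],[0,0,-0.1,0,0,0,-1],[0,0,-0.1,0,0,0,-1],[0,0,0,0,0,0,-1],[0,0,0,0,0,0,-1]]
  ]
}}

```text
time_s: 5.95
position: [0.4485, -0.1625, 0.0351]
tcp_rot: [[-1.0, 0.006, -0.0], [0.006, 1.0, 0.0], [0.0, 0.0, -1.0]]
force: [1.0, 0.3, -4.8]
opening: 0.295
```

>>> {"name": "play_rows", "arguments": {
  "plan": [
    [[0,0,-0.08,0,0,0,-1],[0,0,-0.08,0,0,0,-1],[0,0,0,0,0,0,-1]]
  ]
}}

```text
time_s: 6.25
position: [0.4483, -0.1623, 0.0269]
tcp_rot: [[-1.0, 0.006, -0.001], [0.006, 1.0, 0.001], [0.001, 0.001, -1.0]]
force: [-0.5, 0.4, -5.1]
opening: 0.288
```

>>> {"name": "play_rows", "arguments": {
  "plan": [
    [[0,0,-0.06,0,0,0,-1],[0,0,-0.06,0,0,0,-1],[0,0,0,0,0,0,-1]]
  ]
}}

```text
time_s: 6.55
position: [0.4484, -0.1624, 0.021]
tcp_rot: [[-1.0, 0.006, -0.001], [0.006, 1.0, 0.0], [0.001, 0.0, -1.0]]
force: [-0.9, -0.6, -5.7]
opening: 0.292
```

>>> {"name": "play_rows", "arguments": {
  "plan": [
    [[0,0,-0.04,0,0,0,-1],[0,0,-0.04,0,0,0,-1],[0,0,0,0,0,0,-1]]
  ]
}}

```text
time_s: 6.85
position: [0.4485, -0.1625, 0.0171]
tcp_rot: [[-1.0, 0.006, -0.0], [0.006, 1.0, 0.0], [0.0, 0.0, -1.0]]
force: [0.4, -0.2, -4.9]
opening: 0.292
```

The weight still hangs at z = 17 mm, so it has not slipped and the opening scale is just not linear. I'll lift it and carry it to the brass seat at (0.4485, 0.218).

>>> {"name": "play_rows", "arguments": {
  "plan": [
    [[0,0,0.2,0,0,0,-1],[0,0,0.4,0,0,0,-1],[0,0,0.4,0,0,0,-1],[0,0,0.2,0,0,0,-1],[0,0.3,0,0,0,0,-1],[0,0.6,0,0,0,0,-1],[0,0.8,0,0,0,0,-1],[0,0.8,0,0,0,0,-1],[0,0.8,0,0,0,0,-1],[0,0.8,0,0,0,0,-1],[0,0.8,0,0,0,0,-1],[0,0.8,0,0,0,0,-1]]
  ]
}}

```text
time_s: 8.05
position: [0.4468, 0.1248, 0.0767]
tcp_rot: [[-1.0, 0.006, -0.002], [0.006, 1.0, 0.0], [0.002, 0.0, -1.0]]
force: [0.7, -0.3, -5.6]
opening: 0.283
```

>>> {"name": "play_rows", "arguments": {
  "plan": [
    [[0,0.8,0,0,0,0,-1],[0,0.6,0,0,0,0,-1],[0,0.3,0,0,0,0,-1],[0,0.2,0,0,0,0,-1],[0,0,0,0,0,0,-1],[0,0,0,0,0,0,-1],[0,0,0,0,0,0,-1]]
  ]
}}

```text
time_s: 8.75
position: [0.4482, 0.2165, 0.0771]
tcp_rot: [[-1.0, 0.008, -0.001], [0.008, 1.0, -0.0], [0.001, -0.0, -1.0]]
force: [-0.9, 0.5, -5.1]
opening: 0.282
```

>>> {"name": "play_rows", "arguments": {
  "plan": [
    [[0,0.03,-0.2,0,0,0,-1],[0,0,-0.25,0,0,0,-1],[0,0,-0.2,0,0,0,-1],[0,0,-0.2,0,0,0,-1],[0,0,-0.1,0,0,0,-1],[0,0,0,0,0,0,-1],[0,0,0,0,0,0,-1]]
  ]
}}

```text
time_s: 9.45
position: [0.4487, 0.219, 0.0298]
tcp_rot: [[-1.0, 0.007, -0.0], [0.007, 1.0, 0.0], [0.0, 0.0, -1.0]]
force: [-0.0, -0.5, -4.8]
opening: 0.279
```

>>> {"name": "play_rows", "arguments": {
  "plan": [
    [[0,0,-0.06,0,0,0,-1],[0,0,-0.04,0,0,0,-1],[0,0,0,0,0,0,-1],[0,0,0,0,0,0,-1]]
  ]
}}

```text
time_s: 9.85
position: [0.4486, 0.219, 0.0249]
tcp_rot: [[-1.0, 0.006, 0.0], [0.006, 1.0, 0.0], [-0.0, 0.0, -1.0]]
force: [0.4, 0.8, -4.6]
opening: 0.284
```

>>> {"name": "play_rows", "arguments": {
  "plan": [
    [[0,0,-0.04,0,0,0,-1],[0,0,0,0,0,0,-1],[0,0,0,0,0,0,-1]]
  ]
}}

```text
time_s: 10.15
position: [0.4485, 0.2189, 0.0228]
tcp_rot: [[-1.0, 0.006, -0.0], [0.006, 1.0, -0.0], [0.0, -0.0, -1.0]]
force: [0.1, 0.7, -5.7]
opening: 0.278
```

>>> {"name": "play_rows", "arguments": {
  "plan": [
    [[0,0,-0.02,0,0,0,-1],[0,0,0,0,0,0,-1],[0,0,0,0,0,0,-1]]
  ]
}}

```text
time_s: 10.45
position: [0.4488, 0.219, 0.0221]
tcp_rot: [[-1.0, 0.006, 0.0], [0.006, 1.0, 0.0], [-0.0, 0.0, -1.0]]
force: [0.1, -0.7, -2.5]
opening: 0.28
```

>>> {"name": "play_rows", "arguments": {
  "plan": [
    [[0,0,-0.01,0,0,0,-1],[0,0,0,0,0,0,0.2],[0,0,0,0,0,0,0.2],[0,0,0,0,0,0,0.4],[0,0,0,0,0,0,0.6],[0,0,0,0,0,0,0.8],[0,0,0,0,0,0,1],[0,0,0,0,0,0,1],[0,0,0,0,0,0,1],[0,0,0,0,0,0,1]]
  ]
}}

```text
time_s: 11.45
position: [0.4486, 0.219, 0.0213]
tcp_rot: [[-1.0, 0.006, -0.0], [0.006, 1.0, 0.0], [0.0, 0.0, -1.0]]
force: [-0.3, -0.1, -0.6]
opening: 0.972
```

>>> {"name": "play_rows", "arguments": {
  "plan": [
    [[0,0,0.3,0,0,0,1],[0,0,0.4,0,0,0,1],[0,0,0.5,0,0,0,1],[0,0,0.5,0,0,0,1],[0,-0.6,0.2,0,0,0,1],[0.05,-0.9,0,0,0,0,1],[0.05,-0.9,0,0,0,0,1],[0.05,-0.9,0,0,0,0,1],[0.05,-0.9,0,0,0,0,1],[0.05,-0.9,0,0,0,0,1],[0.05,-0.9,0,0,0,0,1]]
  ]
}}

```text
time_s: 12.55
position: [0.4634, -0.0828, 0.1165]
tcp_rot: [[-1.0, 0.007, 0.0], [0.007, 1.0, 0.0], [-0.0, 0.0, -1.0]]
force: [0.3, -0.7, -0.3]
opening: 0.997
```

Run:
```python
from h import *
t=capture("top")[250:350,130:290];s=capture("side")[320:420,230:390]
cv2.imwrite("pics/b3.png",cv2.resize(np.hstack([t,s]),(800,250),interpolation=cv2.INTER_CUBIC)[:,:,::-1])
```

```text
(no output)
```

View pics/b3.png

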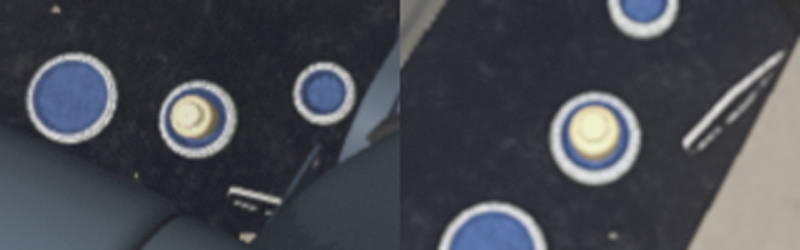

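The brass weight stands centred and upright in its seat in both views ((193,115) left, (595,135) right). Next is the vial at (0.475, -0.313).

>>> {"name": "play_rows", "arguments": {
  "plan": [
    [[0.05,-0.8,0,0,0,0,1],[0.05,-0.8,0,0,0,0,1],[0.05,-0.8,0,0,0,0,1],[0.05,-0.8,0,0,0,0,1],[0,-0.7,0,0,0,0,1],[0,-0.4,0,0,0,0,1],[0,0,0,0,0,0,1],[0,0,0,0,0,0,1],[0,0,0,0,0,0,1]]
  ]
}}

```text
time_s: 13.55
position: [0.473, -0.2935, 0.1161]
tcp_rot: [[-1.0, 0.005, -0.002], [0.005, 1.0, 0.002], [0.002, 0.002, -1.0]]
force: [-0.1, -0.1, -0.4]
opening: 0.998
```

>>> {"name": "play_rows", "arguments": {
  "plan": [
    [[0.04,-0.39,0,0,0,0,1],[0,0,0,0,0,0,1],[0,0,-0.4,0,0,0,1],[0,0,-0.5,0,0,0,1],[0,0,-0.5,0,0,0,1],[0,0,-0.48,0,0,0,1],[0,0,0,0,0,0,1],[0,0,0,0,0,0,1]]
  ]
}}

```text
time_s: 14.35
position: [0.4755, -0.3141, 0.0224]
tcp_rot: [[-1.0, 0.005, -0.001], [0.005, 1.0, 0.001], [0.001, 0.001, -1.0]]
force: [-0.6, -0.8, -0.2]
opening: 0.999
```

>>> {"name": "play_rows", "arguments": {
  "plan": [
    [[0,0,0,0,0,0,-1],[0,0,0,0,0,0,-1],[0,0,0,0,0,0,-1],[0,0,0,0,0,0,-1],[0,0,0,0,0,0,-1],[0,0,0,0,0,0,-1],[0,0,0,0,0,0,-1],[0,0,0,0,0,0,-1],[0,0,0,0,0,0,-1],[0,0,0,0,0,0,-1],[0,0,0,0,0,0,-1],[0,0,0,0,0,0,-1]]
  ]
}}

```text
time_s: 15.55
position: [0.4756, -0.3155, 0.0223]
tcp_rot: [[-1.0, 0.006, -0.0], [0.006, 1.0, 0.0], [0.0, 0.0, -1.0]]
force: [-0.4, -0.8, -0.3]
opening: 0.251
```

>>> {"name": "play_rows", "arguments": {
  "plan": [
    [[0,0,0,0,0,0,-1],[0,0,0.2,0,0,0,-1],[0,0,0.4,0,0,0,-1],[0,0,0.4,0,0,0,-1],[0,0,0.3,0,0,0,-1],[0,0,0.1,0,0,0,-1],[0,0,0,0,0,0,-1],[0,0,0,0,0,0,-1]]
  ]
}}

```text
time_s: 16.35
position: [0.4752, -0.3152, 0.0921]
tcp_rot: [[-1.0, 0.006, -0.001], [0.006, 1.0, 0.001], [0.001, 0.001, -1.0]]
force: [-0.6, 0.0, -0.3]
opening: 0.252
```

>>> {"name": "play_rows", "arguments": {
  "plan": [
    [[0,0.3,0,0,0,0,-1],[0,0.6,0,0,0,0,-1],[0,0.8,0,0,0,0,-1],[0,0.8,0,0,0,0,-1],[0,0.8,0,0,0,0,-1],[0,0.8,0,0,0,0,-1],[0,0.8,0,0,0,0,-1],[-0.04,0.8,0,0,0,0,-1],[-0.04,0.8,0,0,0,0,-1],[0,0.8,0,0,0,0,-1],[0,0.6,0,0,0,0,-1],[0,0.3,0,0,0,0,-1]]
  ]
}}

```text
time_s: 17.55
position: [0.4694, 0.0977, 0.0917]
tcp_rot: [[-1.0, 0.003, -0.003], [0.003, 1.0, 0.001], [0.003, 0.001, -1.0]]
force: [0.4, 0.7, -1.1]
opening: 0.256
```

>>> {"name": "play_rows", "arguments": {
  "plan": [
    [[0,0.1,0,0,0,0,-1],[0,0,0,0,0,0,-1],[0,0,0,0,0,0,-1]]
  ]
}}

```text
time_s: 17.85
position: [0.4712, 0.0991, 0.0921]
tcp_rot: [[-1.0, 0.007, -0.001], [0.007, 1.0, -0.0], [0.001, -0.0, -1.0]]
force: [0.7, -0.0, 0.2]
opening: 0.253
```

>>> {"name": "play_rows", "arguments": {
  "plan": [
    [[0,0,-0.3,0,0,0,-1],[0,0,-0.4,0,0,0,-1],[0,0,-0.3,0,0,0,-1],[0,0,-0.16,0,0,0,-1],[0,0,-0.06,0,0,0,-1],[0,0,0,0,0,0,-1],[0,0,0,0,0,0,-1]]
  ]
}}

```text
time_s: 18.55
position: [0.4721, 0.0992, 0.0318]
tcp_rot: [[-1.0, 0.007, 0.001], [0.007, 1.0, -0.0], [-0.001, -0.0, -1.0]]
force: [-0.1, 0.0, -1.0]
opening: 0.255
```

>>> {"name": "play_rows", "arguments": {
  "plan": [
    [[0,0,-0.02,0,0,0,-1],[0,0,0,0,0,0,-1],[0,0,0,0,0,0,-1]]
  ]
}}

```text
time_s: 18.85
position: [0.4718, 0.0995, 0.0307]
tcp_rot: [[-1.0, 0.006, 0.001], [0.006, 1.0, -0.0], [-0.001, -0.0, -1.0]]
force: [-0.0, 0.5, -0.9]
opening: 0.256
```

>>> {"name": "play_rows", "arguments": {
  "plan": [
    [[0,0,-0.03,0,0,0,-1],[0,0,0,0,0,0,-1],[0,0,0,0,0,0,-1]]
  ]
}}

```text
time_s: 19.15
position: [0.4715, 0.0995, 0.0288]
tcp_rot: [[-1.0, 0.006, -0.0], [0.006, 1.0, -0.0], [0.0, -0.0, -1.0]]
force: [0.2, 0.5, 0.7]
opening: 0.257
```

>>> {"name": "play_rows", "arguments": {
  "plan": [
    [[0,0,-0.02,0,0,0,-1],[0,0,0,0,0,0,-1],[0,0,0,0,0,0,-1]]
  ]
}}

```text
time_s: 19.45
position: [0.4719, 0.0995, 0.0281]
tcp_rot: [[-1.0, 0.006, 0.001], [0.006, 1.0, 0.0], [-0.001, 0.0, -1.0]]
force: [-0.3, -0.8, 3.2]
opening: 0.253
```

>>> {"name": "play_rows", "arguments": {
  "plan": [
    [[0,0,0,0,0,0,0],[0,0,0,0,0,0,0.2],[0,0,0,0,0,0,0.4],[0,0,0,0,0,0,0.7],[0,0,0,0,0,0,1],[0,0,0,0,0,0,1],[0,0,0,0,0,0,1],[0,0,0,0,0,0,1],[0,0,0.3,0,0,0,1],[0,0,0.5,0,0,0,1],[0,0,0.6,0,0,0,1],[0,0,0.6,0,0,0,1]]
  ]
}}

```text
time_s: 20.65
position: [0.4711, 0.0995, 0.1286]
tcp_rot: [[-1.0, 0.006, -0.001], [0.006, 1.0, 0.0], [0.001, 0.0, -1.0]]
force: [0.3, 0.9, 0.3]
opening: 1.001
```

>>> {"name": "play_rows", "arguments": {
  "plan": [
    [[0,-0.5,0,0,0,0,1],[0,-0.8,0,0,0,0,1],[0,-0.8,0,0,0,0,1],[0,-0.8,0,0,0,0,1],[0,-0.8,0,0,0,0,1],[0,-0.8,0,0,0,0,1],[0,-0.8,0,0,0,0,1],[0,-0.6,0,0,0,0,1],[0,-0.3,0,0,0,0,1],[0,-0.1,0,0,0,0,1],[0,0,0,0,0,0,1],[0,0,0,0,0,0,1]]
  ]
}}

```text
time_s: 21.85
position: [0.4711, -0.2138, 0.1277]
tcp_rot: [[-1.0, 0.005, -0.001], [0.005, 1.0, 0.001], [0.001, 0.001, -1.0]]
force: [-0.4, 1.0, -0.2]
opening: 1.0
```

Run:
```python
from h import *
t=capture("top")[240:340,180:340];s=capture("side")[260:360,250:410]
cv2.imwrite("pics/v1.png",cv2.resize(np.hstack([t,s]),(800,250),interpolation=cv2.INTER_CUBIC)[:,:,::-1])
```

```text
(no output)
```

View pics/v1.png

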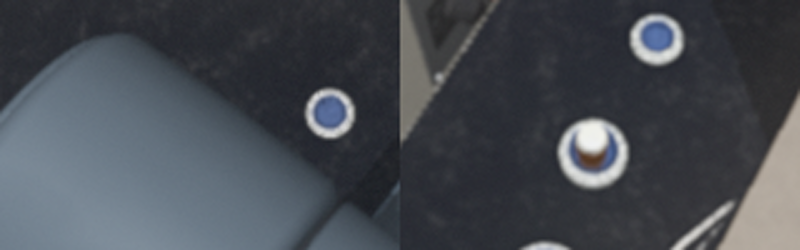

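The vial stands upright in its seat ((592,150) in the right half). Next is the steel weight at (0.5585, -0.211).

>>> {"name": "play_rows", "arguments": {
  "plan": [
    [[0.3,0.05,0,0,0,0,1],[0.5,0,0,0,0,0,1],[0.5,0,0,0,0,0,1],[0.3,0,0,0,0,0,1],[0.14,0,0,0,0,0,1],[0,0,-0.5,0,0,0,1],[0,0,-0.6,0,0,0,1],[0,0,-0.5,0,0,0,1],[0,0,0,0,0,0,1],[0,0,0,0,0,0,1]]
  ]
}}

```text
time_s: 22.95
position: [0.5581, -0.2124, 0.0479]
tcp_rot: [[-1.0, 0.006, -0.001], [0.006, 1.0, 0.001], [0.001, 0.001, -1.0]]
force: [-0.3, 0.3, 0.1]
opening: 0.996
```

>>> {"name": "play_rows", "arguments": {
  "plan": [
    [[0.01,0.03,-0.4,0,0,0,1],[0,0,-0.3,0,0,0,1],[0,0,-0.1,0,0,0,1],[0,0,0,0,0,0,1],[0,0,0,0,0,0,1]]
  ]
}}

```text
time_s: 23.45
position: [0.5595, -0.2118, 0.0084]
tcp_rot: [[-1.0, 0.006, 0.001], [0.006, 1.0, -0.0], [-0.001, -0.0, -1.0]]
force: [0.2, -0.4, 0.8]
opening: 0.999
```

>>> {"name": "play_rows", "arguments": {
  "plan": [
    [[0,0,0,0,0,0,-1],[0,0,0,0,0,0,-1],[0,0,0,0,0,0,-1],[0,0,0,0,0,0,-1],[0,0,0,0,0,0,-1],[0,0,0,0,0,0,-1],[0,0,0,0,0,0,-1],[0,0,0,0,0,0,-1],[0,0,0,0,0,0,-1],[0,0,0,0,0,0,-1],[0,0,0,0,0,0,-1],[0,0,0,0,0,0,-1]]
  ]
}}

```text
time_s: 24.65
position: [0.5591, -0.2115, 0.0079]
tcp_rot: [[-1.0, 0.006, 0.0], [0.006, 1.0, -0.0], [-0.0, -0.0, -1.0]]
force: [-0.6, 0.9, 0.1]
opening: 0.033
```

>>> {"name": "play_rows", "arguments": {
  "plan": [
    [[0,0,0,0,0,0,-1],[0,0,0,0,0,0,-1]]
  ]
}}

```text
time_s: 24.85
position: [0.5591, -0.2115, 0.0079]
tcp_rot: [[-1.0, 0.006, 0.0], [0.006, 1.0, -0.0], [-0.0, -0.0, -1.0]]
force: [-0.3, -0.2, 0.4]
opening: 0.003
```

The gripper closed almost fully, so the steel body was not between the pads. I'll open, rise and look.

>>> {"name": "play_rows", "arguments": {
  "plan": [
    [[0,0,0,0,0,0,0],[0,0,0,0,0,0,1],[0,0,0,0,0,0,1],[0,0,0,0,0,0,1],[0,0,0,0,0,0,1],[0,0,0,0,0,0,1],[0,0,0,0,0,0,1],[0,0,0.4,0,0,0,1],[0,0,0.7,0,0,0,1],[0,0,0.7,0,0,0,1],[0,0,0.4,0,0,0,1],[0,0,0,0,0,0,1]]
  ]
}}

```text
time_s: 26.05
position: [0.5613, -0.2128, 0.1213]
tcp_rot: [[-1.0, 0.006, 0.006], [0.006, 1.0, -0.004], [-0.006, -0.004, -1.0]]
force: [0.6, 0.7, -0.7]
opening: 0.972
```

>>> {"name": "play_rows", "arguments": {
  "plan": [
    [[-0.6,0,0,0,0,0,1],[-0.8,0,0,0,0,0,1],[-0.8,0,0,0,0,0,1],[0,0,0,0,0,0,1],[0,0,0,0,0,0,1]]
  ]
}}

```text
time_s: 26.55
position: [0.4482, -0.2113, 0.1171]
tcp_rot: [[-1.0, 0.008, -0.001], [0.008, 1.0, 0.001], [0.001, 0.001, -1.0]]
force: [0.5, -1.1, 0.3]
opening: 0.998
```

Run:
```python
from h import *
T=capture("top");S=capture("side")
for n,i,c in(("top",T,(390,250)),("side",S,(359,200))):
    q=blob(i,c,17,"o");print(n,q[0],q[1],onz(n,q[0],.012))
t=T[200:300,310:470];s=S[150:250,280:440]
cv2.imwrite("pics/s1.png",cv2.resize(np.hstack([t,s]),(800,250),interpolation=cv2.INTER_CUBIC)[:,:,::-1])
```

```text
top [395.67381317 252.70903522] (np.int64(26), np.int64(34)) [ 0.55054486 -0.22551548]
side [358.79661017 199.10169492] (np.int64(11), np.int64(13)) [ 0.55846052 -0.21036703]
```

View pics/s1.png

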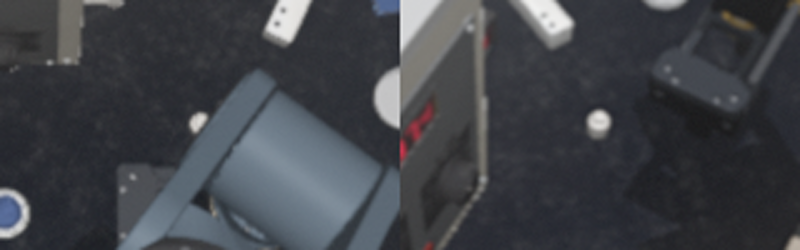

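The steel weight is upright and unmoved at (0.5585, -0.2104). The fingers shut above its knob, so their real end seems well behind the reported TCP, by about 17 mm. I'll probe the bare bench here to find out.

>>> {"name": "play_rows", "arguments": {
  "plan": [
    [[0,0,-0.5,0,0,0,1],[0,0,-0.7,0,0,0,1],[0,0,-0.5,0,0,0,1],[0,0,-0.3,0,0,0,1],[0,0,-0.2,0,0,0,1],[0,0,0,0,0,0,1],[0,0,0,0,0,0,1]]
  ]
}}

```text
time_s: 27.35
position: [0.4499, -0.2118, 0.0079]
tcp_rot: [[-1.0, 0.006, 0.001], [0.006, 1.0, -0.001], [-0.001, -0.001, -1.0]]
force: [0.5, 0.1, 0.1]
opening: 0.997
```

>>> {"name": "play_rows", "arguments": {
  "plan": [
    [[0,0,-0.04,0,0,0,1],[0,0,-0.02,0,0,0,1],[0,0,0,0,0,0,1]]
  ]
}}

```text
time_s: 27.65
position: [0.4494, -0.2117, 0.0053]
tcp_rot: [[-1.0, 0.006, 0.001], [0.006, 1.0, -0.001], [-0.001, -0.001, -1.0]]
force: [-0.4, 0.4, -0.1]
opening: 1.004
```

>>> {"name": "play_rows", "arguments": {
  "plan": [
    [[0,0,-0.02,0,0,0,1],[0,0,-0.02,0,0,0,1],[0,0,0,0,0,0,1]]
  ]
}}

```text
time_s: 27.95
position: [0.449, -0.2115, 0.0028]
tcp_rot: [[-1.0, 0.006, -0.0], [0.006, 1.0, 0.0], [0.0, 0.0, -1.0]]
force: [-0.5, -0.4, 0.3]
opening: 0.997
```

>>> {"name": "play_rows", "arguments": {
  "plan": [
    [[0,0,-0.04,0,0,0,1],[0,0,-0.02,0,0,0,1],[0,0,0,0,0,0,1]]
  ]
}}

```text
time_s: 28.25
position: [0.4489, -0.2114, -0.0004]
tcp_rot: [[-1.0, 0.006, -0.0], [0.006, 1.0, 0.0], [0.0, 0.0, -1.0]]
force: [-0.3, -0.0, -0.6]
opening: 1.003
```

>>> {"name": "play_rows", "arguments": {
  "plan": [
    [[0,0,-0.04,0,0,0,1],[0,0,0,0,0,0,1],[0,0,0,0,0,0,1]]
  ]
}}

```text
time_s: 28.55
position: [0.4491, -0.2115, -0.0022]
tcp_rot: [[-1.0, 0.006, -0.0], [0.006, 1.0, 0.0], [0.0, 0.0, -1.0]]
force: [-0.6, 0.1, -0.2]
opening: 0.997
```

>>> {"name": "play_rows", "arguments": {
  "plan": [
    [[0,0,-0.04,0,0,0,1],[0,0,0,0,0,0,1],[0,0,0,0,0,0,1]]
  ]
}}

```text
time_s: 28.85
position: [0.4491, -0.2115, -0.0042]
tcp_rot: [[-1.0, 0.006, -0.0], [0.006, 1.0, 0.0], [0.0, 0.0, -1.0]]
force: [0.1, 0.9, 0.4]
opening: 1.002
```

>>> {"name": "play_rows", "arguments": {
  "plan": [
    [[0,0,-0.04,0,0,0,1],[0,0,-0.04,0,0,0,1],[0,0,0,0,0,0,1],[0,0,0,0,0,0,1]]
  ]
}}

```text
time_s: 29.25
position: [0.449, -0.2115, -0.0082]
tcp_rot: [[-1.0, 0.006, -0.0], [0.006, 1.0, 0.0], [0.0, 0.0, -1.0]]
force: [0.2, 0.7, 0.2]
opening: 0.998
```

>>> {"name": "play_rows", "arguments": {
  "plan": [
    [[0,0,-0.04,0,0,0,1],[0,0,-0.02,0,0,0,1],[0,0,0,0,0,0,1],[0,0,0,0,0,0,1]]
  ]
}}

```text
time_s: 29.65
position: [0.4491, -0.2115, -0.0112]
tcp_rot: [[-1.0, 0.006, -0.0], [0.006, 1.0, 0.0], [0.0, 0.0, -1.0]]
force: [-0.5, -0.0, -0.0]
opening: 1.001
```

>>> {"name": "play_rows", "arguments": {
  "plan": [
    [[0,0,-0.04,0,0,0,1],[0,0,0,0,0,0,1],[0,0,0,0,0,0,1]]
  ]
}}

```text
time_s: 29.95
position: [0.449, -0.2115, -0.0132]
tcp_rot: [[-1.0, 0.006, -0.0], [0.006, 1.0, 0.0], [0.0, 0.0, -1.0]]
force: [0.5, 0.2, -0.0]
opening: 0.999
```

>>> {"name": "play_rows", "arguments": {
  "plan": [
    [[0,0,-0.04,0,0,0,1],[0,0,0,0,0,0,1],[0,0,0,0,0,0,1]]
  ]
}}

```text
time_s: 30.25
position: [0.449, -0.2115, -0.0152]
tcp_rot: [[-1.0, 0.006, -0.0], [0.006, 1.0, 0.0], [0.0, 0.0, -1.0]]
force: [0.6, 0.4, -0.2]
opening: 0.999
```

>>> {"name": "play_rows", "arguments": {
  "plan": [
    [[0,0,-0.04,0,0,0,1],[0,0,0,0,0,0,1],[0,0,0,0,0,0,1]]
  ]
}}

```text
time_s: 30.55
position: [0.449, -0.2115, -0.0172]
tcp_rot: [[-1.0, 0.006, -0.0], [0.006, 1.0, 0.0], [0.0, 0.0, -1.0]]
force: [0.1, 0.2, 0.4]
opening: 1.001
```

>>> {"name": "play_rows", "arguments": {
  "plan": [
    [[0,0,-0.02,0,0,0,1],[0,0,0,0,0,0,1],[0,0,0,0,0,0,1]]
  ]
}}

```text
time_s: 30.85
position: [0.4491, -0.2115, -0.0182]
tcp_rot: [[-1.0, 0.006, -0.0], [0.006, 1.0, 0.0], [0.0, 0.0, -1.0]]
force: [-0.4, 0.5, -0.6]
opening: 1.0
```

>>> {"name": "play_rows", "arguments": {
  "plan": [
    [[0,0,-0.02,0,0,0,1],[0,0,0,0,0,0,1],[0,0,0,0,0,0,1]]
  ]
}}

```text
time_s: 31.15
position: [0.4491, -0.2115, -0.0192]
tcp_rot: [[-1.0, 0.006, -0.0], [0.006, 1.0, 0.0], [0.0, 0.0, -1.0]]
force: [-0.1, -0.0, 0.6]
opening: 0.998
```

>>> {"name": "play_rows", "arguments": {
  "plan": [
    [[0,0,-0.02,0,0,0,1],[0,0,0,0,0,0,1],[0,0,0,0,0,0,1]]
  ]
}}

```text
time_s: 31.45
position: [0.4491, -0.2115, -0.0202]
tcp_rot: [[-1.0, 0.006, -0.0], [0.006, 1.0, 0.0], [0.0, 0.0, -1.0]]
force: [0.3, -0.8, 0.5]
opening: 1.003
```

>>> {"name": "play_rows", "arguments": {
  "plan": [
    [[0,0,-0.02,0,0,0,1],[0,0,0,0,0,0,1],[0,0,0,0,0,0,1]]
  ]
}}

```text
time_s: 31.75
position: [0.449, -0.2115, -0.0212]
tcp_rot: [[-1.0, 0.006, -0.0], [0.006, 1.0, 0.0], [0.0, 0.0, -1.0]]
force: [0.4, 0.4, -0.2]
opening: 1.003
```

>>> {"name": "play_rows", "arguments": {
  "plan": [
    [[0,0,0,0,0,0,0],[0,0,0,0,0,0,0],[0,0,0,0,0,0,0],[0,0,0,0,0,0,0],[0,0,0,0,0,0,0],[0,0,0,0,0,0,0],[0,0,0,0,0,0,0]]
  ]
}}

```text
time_s: 32.45
position: [0.4491, -0.2115, -0.0211]
tcp_rot: [[-1.0, 0.006, 0.0], [0.006, 1.0, -0.0], [-0.0, -0.0, -1.0]]
force: [0.4, -0.2, 0.0]
opening: 0.52
```

Run:
```python
from h import *
s=capture("side");u=proj("side",[.449,-.2115,0]).astype(int);print(u)
s=s[u[1]-70:u[1]+50,u[0]-80:u[0]+80]
cv2.imwrite("pics/p1.png",cv2.resize(s,(800,600),interpolation=cv2.INTER_CUBIC)[:,:,::-1])
```

```text
[398 220]
```

View pics/p1.png

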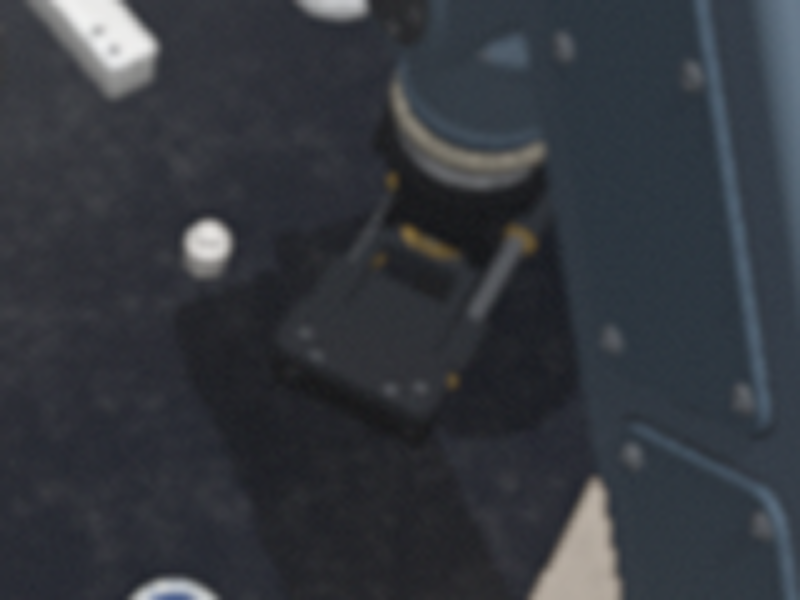

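Run:
```python
from h import *
for uv in((374,219),(401,237),(375,223),(402,238)):
    o,v=ray("side",uv)
    for y in(-.1165,-.15): print(uv,y,(o+v*(y-o[1])/v[1]).round(4))
for z in (0,.03,.05,.08): print(z,[proj("side",[.449+s*.0375,-.1165,z]).round(0) for s in(1,-1)])
```

```text
(374, 219) -0.1165 [ 0.4807 -0.1165  0.1156]
(374, 219) -0.15 [ 0.4911 -0.15    0.0592]
(401, 237) -0.1165 [ 0.4137 -0.1165  0.0972]
(401, 237) -0.15 [ 0.4195 -0.15    0.0395]
(375, 223) -0.1165 [ 0.4767 -0.1165  0.1023]
(375, 223) -0.15 [ 0.4869 -0.15    0.0449]
(402, 238) -0.1165 [ 0.411  -0.1165  0.0953]
(402, 238) -0.15 [ 0.4166 -0.15    0.0374]
0 [array([367., 243.]), array([395., 258.])]
0.03 [array([368., 237.]), array([397., 252.])]
0.05 [array([369., 233.]), array([399., 248.])]
0.08 [array([370., 226.]), array([401., 241.])]
```

The numbers agree if the real finger ends sit about 28–32 mm behind the reported TCP. Opening × 87 mm then gives the brass knob (25 mm) and the vial cap (22 mm). I'll finish the probe.

>>> {"name": "play_rows", "arguments": {
  "plan": [
    [[0,0,-0.04,0,0,0,0],[0,0,-0.04,0,0,0,0],[0,0,0,0,0,0,0],[0,0,0,0,0,0,0]]
  ]
}}

```text
time_s: 32.9
position: [0.4493, -0.2116, -0.0229]
tcp_rot: [[-1.0, 0.006, 0.001], [0.006, 1.0, -0.001], [-0.001, -0.001, -1.0]]
force: [-2.2, 1.9, 20.7]
opening: 0.501
```

>>> {"name": "play_rows", "arguments": {
  "plan": [
    [[0,0,-0.04,0,0,0,0],[0,0,0,0,0,0,0],[0,0,0,0,0,0,0]]
  ]
}}

```text
time_s: 33.2
position: [0.4493, -0.2116, -0.023]
tcp_rot: [[-1.0, 0.006, 0.002], [0.006, 1.0, -0.002], [-0.002, -0.002, -1.0]]
force: [-5.3, 3.4, 40.0]
opening: 0.498
```

>>> {"name": "play_rows", "arguments": {
  "plan": [
    [[0,0,-0.02,0,0,0,0],[0,0,0,0,0,0,0],[0,0,0,0,0,0,0]]
  ]
}}

```text
time_s: 33.5
position: [0.4494, -0.2117, -0.023]
tcp_rot: [[-1.0, 0.006, 0.002], [0.006, 1.0, -0.002], [-0.002, -0.002, -1.0]]
force: [-5.8, 3.5, 48.0]
opening: 0.501
```

The bench contact came at z ≈ -0.0225 (48 N on the fingertips), so fingertip height = reported z + 22.5 mm. I'll back off and grip the steel weight again with the tips about 8.5 mm above its foot.

>>> {"name": "play_rows", "arguments": {
  "plan": [
    [[0,0,0.3,0,0,0,0],[0,0,0.6,0,0,0,1],[0,0,0.6,0,0,0,1],[0,0,0.3,0,0,0,1],[0.3,0,0,0,0,0,1],[0.5,0,0,0,0,0,1],[0.6,0,0,0,0,0,1],[0.5,0,0,0,0,0,1],[0.28,0,0,0,0,0,1],[0,0,0,0,0,0,1],[0,0,0,0,0,0,1]]
  ]
}}

```text
time_s: 34.6
position: [0.5571, -0.211, 0.0614]
tcp_rot: [[-1.0, 0.006, -0.002], [0.006, 1.0, 0.001], [0.002, 0.001, -1.0]]
force: [0.5, 0.4, 0.5]
opening: 1.0
```

>>> {"name": "play_rows", "arguments": {
  "plan": [
    [[0.02,0,-0.4,0,0,0,1],[0,0,-0.5,0,0,0,1],[0,0,-0.4,0,0,0,1],[0,0,-0.2,0,0,0,1],[0,0,0,0,0,0,1],[0,0,0,0,0,0,1],[0,0,0,0,0,0,1]]
  ]
}}

```text
time_s: 35.3
position: [0.5597, -0.212, -0.0121]
tcp_rot: [[-1.0, 0.006, 0.002], [0.006, 1.0, -0.001], [-0.002, -0.001, -1.0]]
force: [0.3, -1.1, 1.1]
opening: 1.003
```

>>> {"name": "play_rows", "arguments": {
  "plan": [
    [[0,0,0,0,0,0,-1],[0,0,0,0,0,0,-1],[0,0,0,0,0,0,-1],[0,0,0,0,0,0,-1],[0,0,0,0,0,0,-1],[0,0,0,0,0,0,-1],[0,0,0,0,0,0,-1],[0,0,0,0,0,0,-1],[0,0,0,0,0,0,-1],[0,0,0,0,0,0,-1],[0,0,0,0,0,0,-1],[0,0,0,0,0,0,-1]]
  ]
}}

```text
time_s: 36.5
position: [0.5591, -0.2114, -0.0132]
tcp_rot: [[-1.0, 0.006, -0.0], [0.006, 1.0, 0.0], [0.0, 0.0, -1.0]]
force: [0.3, -0.3, 0.3]
opening: 0.209
```

>>> {"name": "play_rows", "arguments": {
  "plan": [
    [[0,0,0,0,0,0,-1],[0,0,0,0,0,0,-1]]
  ]
}}

```text
time_s: 36.7
position: [0.5591, -0.2115, -0.0132]
tcp_rot: [[-1.0, 0.006, -0.0], [0.006, 1.0, 0.0], [0.0, 0.0, -1.0]]
force: [-0.7, 0.4, 0.4]
opening: 0.202
```

>>> {"name": "play_rows", "arguments": {
  "plan": [
    [[0,0,0.1,0,0,0,-1],[0,0,0,0,0,0,-1],[0,0,0,0,0,0,-1],[0,0,0,0,0,0,-1],[0,0,0,0,0,0,-1]]
  ]
}}

```text
time_s: 37.2
position: [0.559, -0.2115, -0.0082]
tcp_rot: [[-1.0, 0.006, -0.0], [0.006, 1.0, 0.0], [0.0, 0.0, -1.0]]
force: [-0.8, -0.4, -0.6]
opening: 0.201
```

Run:
```python
from h import *
S=capture("side");u=proj("side",[.5585,-.211,.01]).astype(int)
cv2.imwrite("pics/s2.png",cv2.resize(S[u[1]-60:u[1]+60,u[0]-80:u[0]+80],(640,480),interpolation=cv2.INTER_CUBIC)[:,:,::-1]);s=read_state();print(s["position"],s["opening"],s["force"])
```

```text
[ 0.55904205 -0.21153873 -0.00818721] 0.20284963952131738 [-0.47533875  0.88080482 -0.34949679]
```

View pics/s2.png

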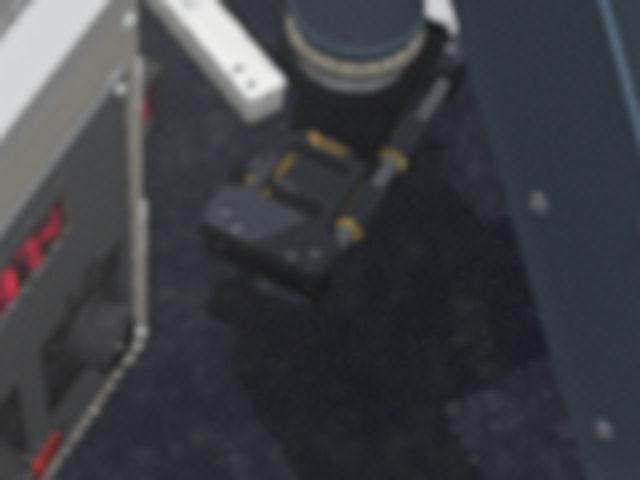

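The side view shows the gripper at about (265,215) and clear of the bath. The opening is steady at 0.20, so the grip holds. I'll lift, draw back in x, then carry to the steel seat at (0.4757, -0.024).

>>> {"name": "play_rows", "arguments": {
  "plan": [
    [[0,0,0.2,0,0,0,-1],[0,0,0.4,0,0,0,-1],[-0.2,0,0.4,0,0,0,-1],[-0.5,0,0.2,0,0,0,-1],[-0.5,0,0,0,0,0,-1],[-0.3,0.2,0,0,0,0,-1],[-0.16,0.5,0,0,0,0,-1],[0,0.7,0,0,0,0,-1],[0,0.8,0,0,0,0,-1],[0,0.7,0,0,0,0,-1],[0,0.5,0,0,0,0,-1],[0,0.3,0,0,0,0,-1]]
  ]
}}

```text
time_s: 38.45
position: [0.4758, -0.0245, 0.0526]
tcp_rot: [[-1.0, 0.004, 0.0], [0.004, 1.0, 0.0], [-0.0, 0.0, -1.0]]
force: [-0.2, -1.0, 0.5]
opening: 0.202
```

>>> {"name": "play_rows", "arguments": {
  "plan": [
    [[0,0.05,0,0,0,0,-1],[0,0,0,0,0,0,-1],[0,0,0,0,0,0,-1],[0,0,0,0,0,0,-1]]
  ]
}}

```text
time_s: 38.85
position: [0.4765, -0.025, 0.052]
tcp_rot: [[-1.0, 0.008, 0.001], [0.008, 1.0, -0.0], [-0.001, -0.0, -1.0]]
force: [-0.3, -0.4, -0.6]
opening: 0.205
```

>>> {"name": "play_rows", "arguments": {
  "plan": [
    [[0,0.02,-0.2,0,0,0,-1],[0,0,-0.3,0,0,0,-1],[0,0,-0.3,0,0,0,-1],[0,0,-0.2,0,0,0,-1],[0,0,-0.12,0,0,0,-1],[0,0,0,0,0,0,-1],[0,0,0,0,0,0,-1]]
  ]
}}

```text
time_s: 39.55
position: [0.4762, -0.0231, -0.0042]
tcp_rot: [[-1.0, 0.007, 0.0], [0.007, 1.0, 0.0], [-0.0, 0.0, -1.0]]
force: [-0.1, 0.4, -1.3]
opening: 0.207
```

>>> {"name": "play_rows", "arguments": {
  "plan": [
    [[0,0,-0.03,0,0,0,-1],[0,0,0,0,0,0,-1],[0,0,0,0,0,0,-1]]
  ]
}}

```text
time_s: 39.85
position: [0.4763, -0.023, -0.0053]
tcp_rot: [[-1.0, 0.006, 0.001], [0.006, 1.0, -0.0], [-0.001, -0.0, -1.0]]
force: [0.7, -1.2, 0.4]
opening: 0.208
```

>>> {"name": "play_rows", "arguments": {
  "plan": [
    [[0,0,-0.03,0,0,0,-1],[0,0,0,0,0,0,-1],[0,0,0,0,0,0,-1]]
  ]
}}

```text
time_s: 40.15
position: [0.4761, -0.023, -0.0071]
tcp_rot: [[-1.0, 0.006, 0.0], [0.006, 1.0, -0.0], [-0.0, -0.0, -1.0]]
force: [-0.0, 0.3, -0.3]
opening: 0.204
```

>>> {"name": "play_rows", "arguments": {
  "plan": [
    [[0,0,-0.02,0,0,0,-1],[0,0,0,0,0,0,-1],[0,0,0,0,0,0,-1]]
  ]
}}

```text
time_s: 40.45
position: [0.4762, -0.023, -0.0074]
tcp_rot: [[-1.0, 0.006, 0.001], [0.006, 1.0, -0.0], [-0.001, -0.0, -1.0]]
force: [-0.7, -0.1, 8.6]
opening: 0.201
```

>>> {"name": "play_rows", "arguments": {
  "plan": [
    [[0,0,0.02,0,0,0,-0.4],[0,0,0,0,0,0,0],[0,0,0,0,0,0,0.4],[0,0,0,0,0,0,0.8],[0,0,0,0,0,0,1],[0,0,0,0,0,0,1],[0,0,0,0,0,0,1],[0,0,0.3,0,0,0,1],[0,0,0.5,0,0,0,1],[0,0,0.5,0,0,0,1],[0,-0.2,0.4,0,0,0,1],[0,-0.5,0,0,0,0,1]]
  ]
}}

```text
time_s: 41.65
position: [0.4772, -0.0575, 0.0802]
tcp_rot: [[-1.0, 0.003, 0.004], [0.003, 1.0, -0.001], [-0.004, -0.001, -1.0]]
force: [0.1, -0.9, -0.0]
opening: 1.0
```

>>> {"name": "play_rows", "arguments": {
  "plan": [
    [[0,-0.8,0,0,0,0,1],[0,-0.8,0,0,0,0,1],[0,-0.8,0,0,0,0,1],[0,-0.8,0,0,0,0,1],[0.2,-0.8,0,0,0,0,1],[0.3,-0.8,0,0,0,-0.045,1],[0.4,-0.8,0,0,0,-0.045,1],[0.4,-0.7,0,0,0,-0.045,1],[0.4,-0.5,0,0,0,-0.045,1],[0.3,-0.2,0,0,0,-0.045,1],[0,0,0,0,0,0,1],[0,0,0,0,0,0,1]]
  ]
}}

```text
time_s: 42.85
position: [0.575, -0.4069, 0.0771]
tcp_rot: [[-0.758, 0.652, -0.002], [0.652, 0.758, 0.002], [0.003, 0.0, -1.0]]
force: [-0.1, 0.2, -0.5]
opening: 1.002
```

Run:
```python
from h import *
T=capture("top");S=capture("side")
t=T[240:340,240:400];s=S[220:320,280:440]
cv2.imwrite("pics/s3.png",cv2.resize(np.hstack([t,s]),(800,250),interpolation=cv2.INTER_CUBIC)[:,:,::-1])
print(read_state()["position"])
```

```text
[ 0.57476416 -0.40634206  0.07736194]
```

View pics/s3.png

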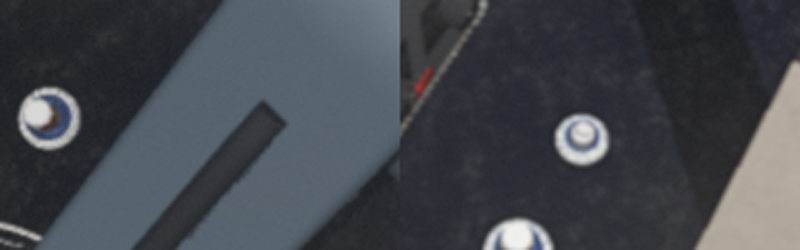

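The steel weight is seated at (582,135) in the right half, and the vial still stands in its seat. Now the dish.

>>> {"name": "play_rows", "arguments": {
  "plan": [
    [[0.16,-0.07,-0.3,0,0,0,1],[0,0,-0.4,0,0,0,1],[0,0,-0.3,0,0,0,1],[0,0,0,0,0,0,1],[0,0,0,0,0,0,1],[0,0,0,0,0,0,1]]
  ]
}}

```text
time_s: 43.55
position: [0.5846, -0.4119, 0.0285]
tcp_rot: [[-0.756, 0.654, 0.001], [0.654, 0.756, -0.001], [-0.001, -0.0, -1.0]]
force: [0.6, 0.4, 0.3]
opening: 0.996
```

>>> {"name": "play_rows", "arguments": {
  "plan": [
    [[-0.03,0.04,-0.3,0,0,0,1],[0,0,-0.3,0,0,0,1],[0,0,-0.2,0,0,0,1],[0,0,-0.06,0,0,0,1],[0,0,0,0,0,0,1],[0,0,0,0,0,0,1]]
  ]
}}

```text
time_s: 44.15
position: [0.5828, -0.4098, -0.0151]
tcp_rot: [[-0.756, 0.654, 0.0], [0.654, 0.756, -0.0], [-0.001, -0.0, -1.0]]
force: [-0.4, -0.2, -0.6]
opening: 0.999
```

>>> {"name": "play_rows", "arguments": {
  "plan": [
    [[0,0,0,0,0,0,-1],[0,0,0,0,0,0,-1],[0,0,0,0,0,0,-1],[0,0,0,0,0,0,-1],[0,0,0,0,0,0,-1],[0,0,0,0,0,0,-1],[0,0,0,0,0,0,-1],[0,0,0,0,0,0,-1]]
  ]
}}

```text
time_s: 44.95
position: [0.5827, -0.4096, -0.0149]
tcp_rot: [[-0.756, 0.654, 0.0], [0.654, 0.756, -0.0], [-0.0, 0.0, -1.0]]
force: [-0.1, 1.2, 2.1]
opening: 0.67
```

>>> {"name": "play_rows", "arguments": {
  "plan": [
    [[0,0,0.06,0,0,0,-1],[0,0,0.06,0,0,0,-1],[0,0,0,0,0,0,-1],[0,0,0,0,0,0,-1]]
  ]
}}

```text
time_s: 45.35
position: [0.5826, -0.4096, -0.0091]
tcp_rot: [[-0.756, 0.654, 0.0], [0.654, 0.756, -0.0], [-0.0, -0.0, -1.0]]
force: [0.7, -1.1, -1.6]
opening: 0.673
```

>>> {"name": "play_rows", "arguments": {
  "plan": [
    [[0,0,0.3,0,0,0,-1],[0,0,0.5,0,0,0,-1],[0,0,0.6,0,0,0,-1],[0,0,0.5,0,0,0,-1],[-0.3,0.3,0,0,0,0,-1],[-0.5,0.6,0,0,0,0,-1],[-0.6,0.8,0,0,0,0,-1],[-0.6,0.8,0,0,0,0,-1],[-0.6,0.8,0,0,0,0,-1],[-0.4,0.8,0,0,0,0,-1],[0,0.8,0,0,0,0,-1],[0,0.8,0,0,0,0,-1]]
  ]
}}

```text
time_s: 46.55
position: [0.4323, -0.1236, 0.087]
tcp_rot: [[-0.755, 0.656, 0.002], [0.656, 0.755, -0.001], [-0.002, 0.0, -1.0]]
force: [0.4, 1.0, -0.2]
opening: 0.673
```

>>> {"name": "play_rows", "arguments": {
  "plan": [
    [[0,0.8,0,0,0,0,-1],[0,0.8,0,0,0,0,-1],[0,0.8,0,0,0,0,-1],[0,0.8,0,0,0,0,-1],[0,0.8,0,0,0,0,-1],[0,0.8,0,0,0,0,-1],[0,0.8,0,0,0,0,-1],[0,0.8,0,0,0,0,-1],[0.2,0.8,0,0,0,0,-1],[0.2,0.7,0,0,0,0,-1],[0.2,0.5,0,0,0,0,-1],[0.1,0.3,0,0,0,0,-1]]
  ]
}}

```text
time_s: 47.75
position: [0.4692, 0.3132, 0.0872]
tcp_rot: [[-0.758, 0.653, 0.004], [0.653, 0.758, 0.002], [-0.002, 0.004, -1.0]]
force: [-0.3, 0.4, -0.3]
opening: 0.671
```

>>> {"name": "play_rows", "arguments": {
  "plan": [
    [[0,0.1,0,0,0,0,-1],[0,0,0,0,0,0,-1],[0,0,0,0,0,0,-1],[0,0,0,0,0,0,-1]]
  ]
}}

```text
time_s: 48.15
position: [0.4671, 0.3144, 0.086]
tcp_rot: [[-0.756, 0.655, -0.001], [0.655, 0.756, -0.001], [0.0, -0.001, -1.0]]
force: [0.7, -0.1, -0.0]
opening: 0.665
```

>>> {"name": "play_rows", "arguments": {
  "plan": [
    [[0.06,0.3,0,0,0,0,-1],[0,0.19,0,0,0,0,-1],[0,0,-0.2,0,0,0,-1],[0,0,-0.4,0,0,0,-1],[0,0,-0.4,0,0,0,-1],[0,0,-0.3,0,0,0,-1],[0,0,-0.2,0,0,0,-1],[0,0,0,0,0,0,-1],[0,0,0,0,0,0,-1],[0,0,0,0,0,0,-1]]
  ]
}}

```text
time_s: 49.15
position: [0.4712, 0.3403, 0.0115]
tcp_rot: [[-0.756, 0.654, 0.001], [0.654, 0.756, 0.001], [-0.001, 0.001, -1.0]]
force: [-0.2, -0.2, -0.3]
opening: 0.669
```

>>> {"name": "play_rows", "arguments": {
  "plan": [
    [[-0.02,-0.02,-0.15,0,0,0,-1],[0,0,-0.15,0,0,0,-1],[0,0,-0.08,0,0,0,-1],[0,0,0,0,0,0,-1],[0,0,0,0,0,0,-1]]
  ]
}}

```text
time_s: 49.65
position: [0.4695, 0.3389, -0.0084]
tcp_rot: [[-0.756, 0.654, -0.0], [0.654, 0.756, -0.0], [0.0, -0.0, -1.0]]
force: [0.0, 0.8, -0.5]
opening: 0.669
```

>>> {"name": "play_rows", "arguments": {
  "plan": [
    [[0,0,-0.04,0,0,0,-1],[0,0,0,0,0,0,-1],[0,0,0,0,0,0,-1]]
  ]
}}

```text
time_s: 49.95
position: [0.4696, 0.339, -0.0101]
tcp_rot: [[-0.756, 0.654, 0.0], [0.654, 0.756, 0.0], [-0.0, 0.0, -1.0]]
force: [-0.1, 0.2, -0.7]
opening: 0.669
```

>>> {"name": "play_rows", "arguments": {
  "plan": [
    [[0,0,-0.02,0,0,0,-1],[0,0,0,0,0,0,-1],[0,0,0,0,0,0,-1]]
  ]
}}

```text
time_s: 50.25
position: [0.4698, 0.3391, -0.0109]
tcp_rot: [[-0.756, 0.654, 0.0], [0.654, 0.756, 0.0], [-0.0, 0.0, -1.0]]
force: [0.2, 1.2, 2.0]
opening: 0.671
```

>>> {"name": "play_rows", "arguments": {
  "plan": [
    [[0,0,-0.01,0,0,0,-1],[0,0,0,0,0,0,-1],[0,0,0,0,0,0,-1]]
  ]
}}

```text
time_s: 50.55
position: [0.4698, 0.3391, -0.0109]
tcp_rot: [[-0.756, 0.654, 0.001], [0.654, 0.756, 0.0], [-0.0, 0.001, -1.0]]
force: [-0.7, -0.3, 5.6]
opening: 0.666
```

Contact came at the predicted floor height. I'll release, rise and move back toward the start so both cameras see the seats.

>>> {"name": "play_rows", "arguments": {
  "plan": [
    [[0,0,0.01,0,0,0,0.5],[0,0,0,0,0,0,0.7],[0,0,0,0,0,0,1],[0,0,0,0,0,0,1],[0,0,0,0,0,0,1],[0,0,0,0,0,0,1],[0,0,0.2,0,0,0,1],[0,0,0.5,0,0,0,1],[0,0,0.7,0,0,0,1],[0,0,0.7,0,0,0,1],[0,0,0.8,0,0,0,1],[0,0,0.8,0,0,0,1]]
  ]
}}

```text
time_s: 51.75
position: [0.4692, 0.3388, 0.176]
tcp_rot: [[-0.756, 0.654, 0.0], [0.654, 0.756, 0.0], [-0.0, 0.0, -1.0]]
force: [0.4, 0.1, -0.0]
opening: 1.002
```

>>> {"name": "play_rows", "arguments": {
  "plan": [
    [[-0.3,0.4,0.3,0,0,0,1],[-0.5,0.6,0,0,0,0,1],[-0.6,0.6,0,0,0,0,1],[-0.6,0.6,0,0,0,0,1],[-0.6,0.6,0,0,0,0,1],[-0.6,0.6,0,0,0,0,1],[-0.4,0.5,0,0,0,0,1],[-0.2,0.3,0,0,0,0,1],[0,0,0,0,0,0,1],[0,0,0,0,0,0,1]]
  ]
}}

```text
time_s: 52.75
position: [0.2801, 0.5483, 0.1889]
tcp_rot: [[-0.756, 0.654, 0.001], [0.654, 0.756, -0.001], [-0.001, -0.0, -1.0]]
force: [-0.1, 0.4, -0.2]
opening: 0.998
```

Run:
```python
from h import *
T=capture("top");S=capture("side");s=read_state();print(s["time_s"],s["position"],s["force"])
cv2.imwrite("pics/f.png",np.vstack([cv2.resize(T[255:345,120:340],(770,315)),cv2.resize(S[255:455,225:405],(300,285))] if 0 else [cv2.resize(T[255:345,120:340],(733,300),interpolation=cv2.INTER_CUBIC),cv2.resize(np.rot90(S[255:455,225:405]),(733,300) if 0 else (733,300),interpolation=cv2.INTER_CUBIC)])[:,:,::-1])
seats={"dish":(.470,.339,.020,60),"brass":(.4485,.218,.054,25),"vial":(.4717,.0993,.060,22),"steel":(.4757,-.024,.031,12)}
for k,(x,y,z,d) in seats.items():
    for n,i in(("top",T),("side",S)):
        c=proj(n,[x,y,z]);x0,y0=(c-22).astype(int);cr=i[y0:y0+44,x0:x0+44].astype(int)
        # piece top: bright and not blue, component at the predicted spot
        m=((cr[...,0]>(90 if k=="dish" else 150))).astype(np.uint8);kk,l,st,ce=cv2.connectedComponentsWithStats(m)
        j=min(range(1,kk),key=lambda q:np.hypot(*(ce[q]-(c-[x0,y0])))+(9 if st[q,4]<15 else 0))
        q=ce[j]+[x0,y0];print(k,n,"pred",c.round(1),"seen",q.round(1),st[j,2:].tolist(),"off mm",((onz(n,q,z)-[x,y])*1000).round(1))
```

```text
52.85 [0.28076054 0.54775777 0.18883485] [-0.68663905  0.16842964 -0.30329316]
dish top pred [156.  288.4] seen [157.8 288.9] [37, 37, 967] off mm [-1.3 -4.3]
dish side pred [265.5 421.8] seen [266.1 422.3] [43, 43, 1515] off mm [-1.6  0.1]
brass top pred [203.9 295.8] seen [206.1 296.1] [17, 17, 212] off mm [-0.7 -4.9]
brass side pred [306.8 369.8] seen [307.2 372.1] [20, 21, 332] off mm [-2.9  3.5]
vial top pred [256.1 284.7] seen [257.8 286.8] [23, 24, 241] off mm [-4.6 -3.9]
vial side pred [327. 313.] seen [326.6 320.2] [27, 27, 382] off mm [-7.  13.6]
steel top pred [311.  283.9] seen [311.2 284.2] [8, 9, 51] off mm [-0.7 -0.4]
steel side pred [353.  270.7] seen [352.5 275.3] [20, 20, 239] off mm [-4.4 10.4]
```

View pics/f.png

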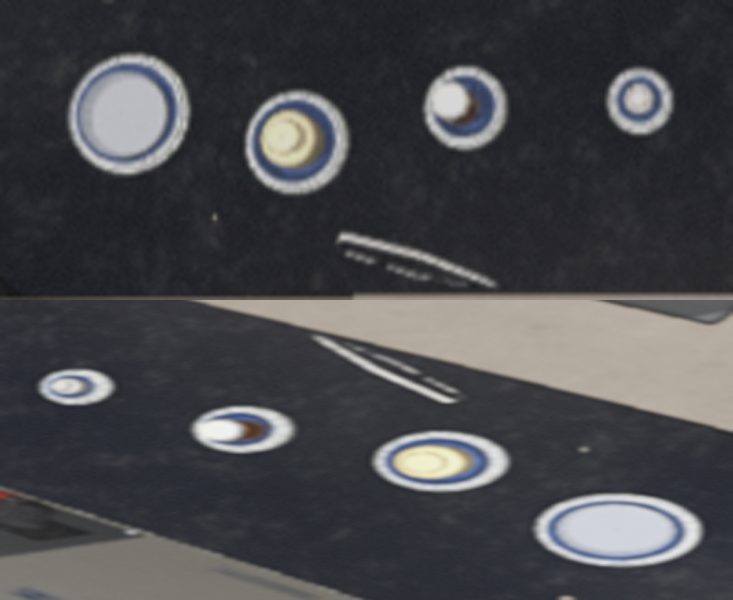

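In the final views all four pieces stand upright in their own seats. The dish is evenly ringed by blue. The vial cap is at about (255,285) in the top image, where I predicted (256,285) for an upright, seated vial. The steel weight is within 1 mm, and the tweezers look unmoved. The gripper is open and clear, so I'm handing in.

```bash
python3 -c "
from rig import *
print(hand_in())"
```

```text
the job is handed in; nothing more can be done
None
```

All four pieces are in their own seats and upright. I handed the job in at about 53 s with the gripper open and clear; `hand_in()` gave no verdict.

**Fingertip offset:** the real finger ends sit about 22.5 mm behind the reported TCP. My first try at the steel weight closed above its knob without moving it, so I probed the bare bench, pressing with up to 48 N on the fingertips. I then gripped the steel weight and the dish at corrected heights.

**Brass weight and vial:** I placed these before finding that offset, so they were held higher than the task asks. The brass weight was held by its knob, and the vial probably near its cap. Neither slipped.

**Last checks:**
- **Floor contact:** each piece met its seat floor within about 0.5 mm of the predicted height.
- **Final pictures:** both views show the four pieces upright and centred by eye, with the tweezers apparently unmoved. I did not measure the timer or tweezers afterwards, but the arm was never near the timer.
- **Checks that disagreed:** the final automatic centring gave offsets up to 14 mm. For the dish and vial in both views, and steel in the side view, the colour mask had merged with the white rims. For brass it gave 4–5 mm, which I put down to the shoulder blending into the top. I relied on contact heights and pictures for those. The one clean reading was steel from above, within 1 mm.

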